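# Free the sagging gate bolt of the curing pen and hold the gate ajar

### The job

Open the little gate of the curing pen on the bench: its bolt sags in its worn guides and the bolt's head catches behind the bent-up lip of the keeper, so take the bolt by its knob, lift it and draw it back over the lip while lifted, until it is clear of the keeper. Then pull the gate towards the robot until its free end stands about 8 cm open and finish while still holding it there with the bolt kept drawn back, because the gate springs shut when let go. Do not fling the gate wide, and leave the casting and jar inside and the tub and screwdriver outside alone.

Things in the scene. Friction and masses are not known exactly. Their poses are not given: they have to be found in the camera images.
- pen: Fixed pen of timber and wire on the bench, 340 mm wide, 260 mm deep: two square posts 150 mm high in front, side fences and back 110 mm high. Origin on the bench under the middle of the gate; +x points from the gate into the pen (away from the robot, within 0.35 rad), +y along the gate to its hinge, +z up. The pen's place and yaw vary.
- gate (a joint): Opening angle of the gate, rad: 0 shut, grows as the free end swings towards the robot (clockwise from above about the hinge), 1.2 at most. The gate is 218 mm wide, 36 mm thick, its top 150 mm above the bench; about 0.7 kg. A hinge spring shuts it: 0.24 N m at 0, 0.53 N m at 0.36 rad (some 4 N at the knob). A free end 8 cm open is 0.36 rad.
- bolt (a joint): How far the bolt is drawn back towards the hinge (along the gate's +y), m: at most 0.051; starts at 0 to 0.010. Sagged, the head meets the lip at about 0.013; the head is past the lip and clear of the keeper's cheeks at 0.035, so draw it to about 0.047. 1 to 2 N of drag, no spring.
- bolt_lift (a joint): How far the bolt is lifted in its loose guides, m: 0 sagged (it falls back by its weight, 0.28 kg), 0.016 at most. The head clears the lip's top from 0.008 on; lift 0.011 to 0.015.
- knob (a point): Middle of the bolt's grip knob: an upright plain steel cylinder 18 mm in diameter and 32 mm tall on an 8 mm stem that stands on the bolt's rod; its middle is 56 mm above the rod's axis, 226 mm above the bench when sagged, its top 242 mm. It starts 25 to 35 mm from the gate's middle on the keeper's side. Nothing within 100 mm of it is higher than 198 mm: grip it from above at any yaw.
- bolt_head (a point): Centre of the bolt's head: a disc 30 mm in diameter and 12 mm thick on the end of the 10 mm rod, 114 mm from the knob towards the keeper; 170 mm above the bench when sagged.
- keeper_lip (a point): Top of the keeper's bent lip, 163 mm above the bench. The keeper is a dark steel saddle open at the top, fixed on the post across from the hinge: two cheeks 39 mm apart, up to 194 mm high, and this lip across its gate end; the rod passes above the lip and the larger head lies behind it.
- gate_hinge (a point): Point on the gate's upright hinge axis, level with the gate's top.
- stile_top (a point): Top of the gate's free end, middle of its thickness, 222 mm from the hinge axis.
- casting: Bystander in the pen: grey cast spigot, flange 56 mm across, 50 mm tall; origin under its middle.
- jar: Bystander in the pen: jar 52 mm across, 70 mm tall; origin under its middle.
- tub: Bystander beside the pen's hinge post: white tub 100 mm across, 60 mm tall; origin under its middle.
- driver: Bystander beside the pen's keeper post: screwdriver lying on the bench; origin under its middle.

How it is judged:
By the outcome, as a careful person would: the job done as asked, in the order asked, and still so for the second after the job is handed in, while the arm keeps its last pose, push and grip.
It also fails if it takes over 32 s, if anything falls off the work surface, if the arm or the gripper's body presses on something with over 40 N, if the wrist force passes 120 N, or if a joint passes its speed limit or range.

### The arm

A 6-joint arm with a two-finger parallel gripper is mounted at the origin on the work surface. World frame = base frame: x ahead of the robot, y to its left, z up, the work surface at z = 0. Lengths are in mm, angles in rad, forces in N, time in s.
With the tool pointing down it reaches from about 325 to 900 mm from the base axis. Payload 6.1 kg.
Tool frame: the origin (TCP) lies at the very end of the fingers, on their centre line; the grasp point (between the pads) lies 19 mm behind it (env.grasp_offset is the distance from the TCP to the grasp point, in mm); z points along the fingers, y is the line along which they close (so a half turn about z gives the same grasp; the last joint's range is limited). The gripper opens to 85 mm and grips with 20 to 120 N. Pads are 22 mm wide; open, the fingers measure 114 mm over their backs; the gripper's body (76 mm by 85 mm) begins 54 mm behind the grasp point. The pads swing forward as they close: fully open they stand 13 mm farther back than shut.
Start: joints at [1.065, 0.22, 1.526, -0, 1.395, -0.126], TCP at [231.707, 580.455, 231.3] pointing down, gripper open.
Joint ranges: [-2.98, 2.98], [-0.91, 2.08], [0.09, 2.57], [-1.24, 4.39], [0.2, 2.65], [-2.68, 2.68]. Speed limits (rad/s): [2.57, 2.57, 3.01, 3.14, 3.14, 3.14].

### API

Orientations are given as a 3x3 rotation matrix whose columns are the frame's x, y, z axes.
In Python, from plant import env, vision, job_done gives the robot as it stands.
- The arm moves only by the tool arm_command, never from a script. Its argument "steps" is a list of rows, each a list of 7 numbers: the finger opening in cm, from 0 to 8.54, then the shift along the tool's x, y, z in cm, then the turn, a rotation vector about the tool's x, y, z in degrees. In form: [[gripper, dx, dy, dz, ax, ay, az], ...]. A call has 1 to 5 rows; each row shifts and turns the commanded pose from where the row before left it, along the tool's axes as they then stand; what a row does not reach is not made up. A row lasts 1/8 s, in which the tool goes at most 62.5 mm and 10.7 degrees, less where a joint would pass 70% of its speed; a pose out of reach is approached as far as the arm can. A call with a gripper value outside its range is refused whole. The fingers move at their own pace and stop on an object; "force" is the grip in N (left out, the last holds). Time passes only in rows, so rows that do not move let the fingers close. It gives the time, the measured TCP pose, the force, the opening and the grip force at its end, in the units of the state.
- env.get_obs(): the state, without advancing time (a new reading comes with each control period).
- vision.get_image(name): name is "scene" or "top" or "wrist"; returns a dict with "pixels" (400x640x3 uint8, red, green, blue), "camera_matrix" (3x3 intrinsics, pixels), "R" (3x3) and "t" (3): a world point X has camera coordinates R X + t. Camera axes: x right, y down, z forward; pixel columns grow to the right and rows downward; lengths in mm; the calibration is good to about 2 mm. A picture is of the moment at which its call begins. There is no depth.
- job_done(): hands the job in; it is judged then, once.
Trained networks look in a picture, given as the dict that the camera call returned (one of the last four; its "shot" number tells which), for a name from the list of things; names that differ only in an ending like _2 or _b are one class to them, and where a whole thing is asked for, a point or a joint stands for the part that bears it (a point fixed in the world has none). Each returns a list of dicts, best first, with "confidence" (0 to 1); they miss things now and then, are a little off and sometimes report something else, mostly with a low value. They report only what shows in the picture. A call takes as long as a camera call.
- vision.boxes_of(picture, label): "bbox" ([centre column, centre row, width, height] in pixels, round what is visible of it).
- vision.silhouettes(picture, label): "region" (400x640 bool, what is visible of it) and "bbox" ([centre column, centre row, width, height] in pixels, round what is visible of it).
The state is a dict: "time_s": time; "joints": joint angles; "qd": joint speeds; "joint_efforts": joint torques, N m; "tcp_pos": TCP position; "orientation": TCP orientation; "wrist_force": force on the tool from outside, world axes, zero at the start; "torque": the same for the moment, N m; "width": finger opening in mm; "grasp_force": force on a finger pad.
Only numpy, scipy, OpenCV 4.12 (cv2) and the standard library are available. Lean on these libraries where they do the work, as an engineer would, in place of code of your own. Each camera call takes 0.05 s, during which the arm holds its last target. There are 200 camera calls.

## Working session

There is one attempt and no reset: what is moved stays moved. The work goes in short steps, Python scripts to look and compute and a tool call to move; the robot and the scene stay as the last step left them, time stands still between calls to the robot, and variables do not carry over. Pictures are saved under pics/ and viewed, at most 10 in all, crops included, and the job is handed in when it is done.

Besides the shell and the picture viewer there is one more tool, called after "Request:" as name(argument=value, ...) on one line, values as JSON. arm_command: Moves the arm, as the interface text tells. Its arguments: {"type":"object","properties":{"steps":{"type":"array"},"force":{"type":"number"}},"required":["steps"]}

```bash
mkdir -p pics; ls
cat > h.py <<'E'
import numpy as np, cv2
from plant import env, vision, job_done
def ray(p,u,v):
    K=np.array(p["camera_matrix"]);R=np.array(p["R"]);t=np.array(p["t"])
    return -R.T@t, R.T@np.linalg.solve(K,[u,v,1.])
def atz(p,u,v,z):
    c,d=ray(p,u,v); return c+d*(z-c[2])/d[2]
def tri(obs):
    A=np.zeros((3,3));b=np.zeros(3)
    for p,u,v in obs:
        c,d=ray(p,u,v);d/=np.linalg.norm(d);M=np.eye(3)-np.outer(d,d);A+=M;b+=M@c
    return np.linalg.solve(A,b)
def proj(p,X):
    x=np.array(p["camera_matrix"])@(np.array(p["R"])@X+np.array(p["t"]));return x[:2]/x[2]
E
python3 - <<'E'
from h import *
np.set_printoptions(precision=1,suppress=True)
ps={n:vision.get_image(n) for n in("scene","top","wrist")}
for n,p in ps.items():
    cv2.imwrite(f"pics/{n}0.png",p["pixels"][...,::-1])
    c,d=ray(p,320,200);print(n,c,d)
    for l in("knob","bolt_head","keeper_lip","gate_hinge","stile_top","gate","pen"):
        for r in vision.boxes_of(p,l)[:2]:print(n,l,np.array(r["bbox"]),round(r["confidence"],2))
print(env.get_obs())
E
```

```text
pics
scene [1151.5  413.5  867.8] [-0.6 -0.4 -0.7]
scene knob [274.1 165.4  52.1  30.7] 0.72
scene knob [226.6 181.9  20.6  22. ] 0.24
scene bolt_head [280.1 168.4  64.1  35.5] 0.55
scene keeper_lip [247.9 159.1  21.   22. ] 0.55
scene keeper_lip [271.1 224.1 152.7 153.4] 0.37
scene gate_hinge [291.  191.1  87.   79.4] 0.93
scene gate_hinge [273.3 167.   43.4  27.8] 0.68
scene stile_top [290.4 189.9  84.8  75.7] 0.92
scene gate [288.1 192.6  79.4  73.6] 0.9
scene pen [270.9 224.8 150.3 154.8] 0.9
top [ 424.7   42.6 1196.4] [ 0.2  0.  -1. ]
top knob [386.2 205.9  98.8  17.8] 0.94
top bolt_head [384.7 208.2  91.6  17.6] 0.55
top keeper_lip [427.1 206.2  27.2  23.9] 0.8
top keeper_lip [373.8 213.8 110.2  30.7] 0.46
top gate_hinge [373.  213.2 112.3  32.9] 0.81
top stile_top [372.1 213.  107.9  33.4] 0.75
top stile_top [383.1 205.8  90.7  19.8] 0.54
top gate [374.  214.1 113.3  29.5] 0.78
top pen [363.4 176.6 140.2 117.9] 0.91
top pen [382.5 205.9  91.8  18.8] 0.67
wrist [163.3 606.7 373.8] [ 0.3 -0.1 -1. ]
{'time_s': 1.2, 'joints': array([ 1.1,  0.2,  1.5, -0. ,  1.4, -0.1]), 'qd': array([-0.,  0., -0., -0., -0., -0.]), 'joint_efforts': array([ -0. , -49.7, -39. ,  -0. ,   0. ,   0. ]), 'tcp_pos': array([231.7, 580.5, 231.3]), 'orientation': array([[-0.9,  0.4, -0. ],
       [ 0.4,  0.9, -0. ],
       [-0. , -0. , -1. ]]), 'wrist_force': array([-0.1,  0.5, -0.4]), 'torque': array([-0.,  0., -0.]), 'grasp_force': 0.0, 'width': 85.2615749447332}
```

Run:
```python
import cv2,numpy as np
a=cv2.imread("pics/scene0.png")[130:280,180:380];b=cv2.imread("pics/top0.png")[100:250,280:480]
a=cv2.resize(a,None,fx=4,fy=4,interpolation=2)[:600];b=cv2.resize(b,None,fx=4,fy=4,interpolation=2)
cv2.imwrite("pics/a.png",a);cv2.imwrite("pics/b.png",b)
```

```text
(no output)
```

View pics/a.png

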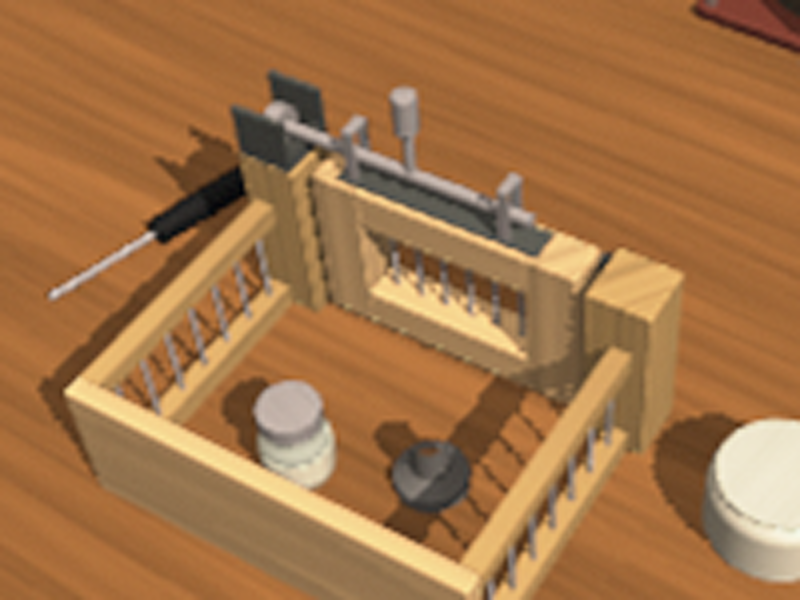

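View pics/b.png

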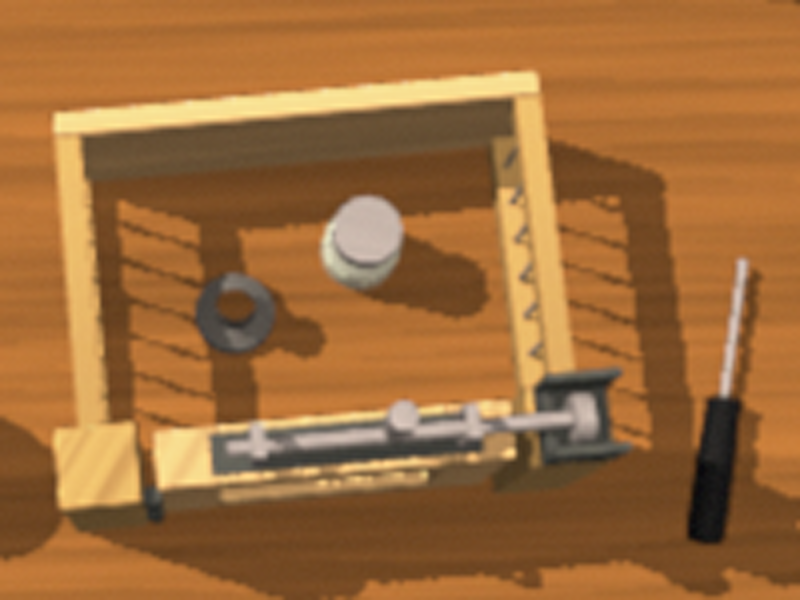

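Run:
```python
from h import *
np.set_printoptions(precision=2,suppress=True)
s=vision.get_image("scene");p=vision.get_image("top")
print("knob top",atz(p,380.75,203.75,242),"scene mid",atz(s,281,158,226),"tri",tri([(s,281,154.3),(p,380.75,203.75)]))
h=atz(p,425.5,204.2,172);r=atz(p,337.5,211.9,170);print("head",h,"rodend",r)
d=r-h;print("yaw",np.arctan2(-d[0],d[1]))
# pen back top edges and posts
for u,v,z in((55,118,110),(538,75,110),(55,430,150),(135,425,150)):print(atz(p,280+u/4,100+v/4,z))
# hinge post top outer corners; back outer edge line
a=atz(p,280+55/4,100+118/4,110);b=atz(p,280+538/4,100+75/4,110);d=a-b;print("yaw back",np.arctan2(-d[0],d[1]))
o=env.get_obs();print(o["tcp_pos"],o["orientation"],o["time_s"])
```

```text
knob top [571.74 -78.09 242.  ] scene mid [570.82 -77.56 226.  ] tri [571.44 -77.32 239.63]
head [ 578.41 -192.85  172.  ] rodend [566.17  16.34 170.  ]
yaw 0.05845371697896485
[793.58 121.45 110.  ]
[ 812.88 -192.84  110.  ]
[582.73 121.77 150.  ]
[584.42  73.07 150.  ]
yaw back 0.06130103942171805
[231.72 580.45 231.3 ] [[-0.93  0.37  0.  ]
 [ 0.37  0.93  0.  ]
 [ 0.    0.   -1.  ]] 1.3
```

Run:
```python
from h import *
np.set_printoptions(precision=2,suppress=True)
R=np.array(env.get_obs()["orientation"]);a=np.arctan2(R[1,1],R[0,1]);print(a)
D=np.array([571.3,-77.7])-[231.72,580.45]
for k in range(13):
    w=D/130
    print(k,w@[-np.sin(a),np.cos(a)],w@[np.cos(a),np.sin(a)])
    if k<7:a-=np.radians(9.3)
print(a)
p=vision.get_image("top")
print("hinge",atz(p,280+152/4,100+492/4,150),atz(p,280+152/4,100+515/4,130))
```

```text
1.1909614558320891
0 -4.303054680622672 -3.7333525863377153
1 -4.849818153061843 -2.988890262384186
2 -5.269086855142497 -2.1658542959552363
3 -5.549838813420836 -1.2858811233511462
4 -5.684693461178952 -0.3721039784421345
5 -5.670105662948859 0.5514552469044742
6 -5.506458911044431 1.4605175039425502
7 -5.19805524409794 2.33118484845134
8 -5.19805524409794 2.33118484845134
9 -5.19805524409794 2.33118484845134
10 -5.19805524409794 2.33118484845134
11 -5.19805524409794 2.33118484845134
12 -5.19805524409794 2.33118484845134
0.05475211278378045
hinge [543.21  63.77 150.  ] [531.28  64.52 130.  ]
```

Request:
arm_command(steps=[[8.5,-4.3,-3.7,-2,0,0,9.3],[8.5,-4.8,-3.0,-2,0,0,9.3],[8.5,-5.3,-2.2,-2,0,0,9.3],[8.5,-5.5,-1.3,-1,0,0,9.3],[8.5,-5.7,-0.4,0,0,0,9.3]])

```text
time_s: 1.98
tcp_pos: [362.4, 326.1, 302.9]
orientation: [[-0.366, 0.931, 0.003], [0.931, 0.366, 0.002], [0.0, 0.003, -1.0]]
wrist_force: [1.5, -0.6, 0.3]
width: 84.9
grasp_force: 0.0
```

Request:
arm_command(steps=[[8.5,-5.7,0.6,0,0,0,9.3],[8.5,-5.5,1.5,0,0,0,9.0],[8.5,-5.2,2.3,0,0,0,0],[8.5,-5.2,2.3,0,0,0,0],[8.5,-5.2,2.3,0,0,0,0]])

```text
time_s: 2.6
tcp_pos: [493.4, 72.8, 301.6]
orientation: [[-0.06, 0.998, 0.001], [0.998, 0.06, 0.0], [0.0, 0.001, -1.0]]
wrist_force: [1.6, 0.6, 0.1]
width: 85.0
grasp_force: 0.0
```

Request:
arm_command(steps=[[8.5,-5.2,2.3,0,0,0,0],[8.5,-5.2,2.3,0,0,0,0],[8.5,-5.2,2.3,0,0,0,0],[8.5,0,0,0,0,0,0]])

```text
time_s: 3.1
tcp_pos: [571.7, -80.5, 300.5]
orientation: [[-0.055, 0.998, -0.001], [0.998, 0.055, -0.001], [-0.001, -0.001, -1.0]]
wrist_force: [0.6, -0.2, -0.3]
width: 85.0
grasp_force: 0.0
```

Run:
```python
from h import *
np.set_printoptions(precision=2,suppress=True)
p=vision.get_image("wrist")
for X in([571.3,-77.7,242],[571.3,-77.7,215]):
    u=proj(p,np.array(X));print(u)
    cv2.circle(p["pixels"],tuple(int(round(i)) for i in u),2,(255,0,0),-1)
cv2.imwrite("pics/w1.png",p["pixels"][...,::-1]);print(env.get_obs()["tcp_pos"])
```

```text
[321.68 206.72]
[321.85 195.44]
[571.08 -78.5  300.59]
```

View pics/w1.png

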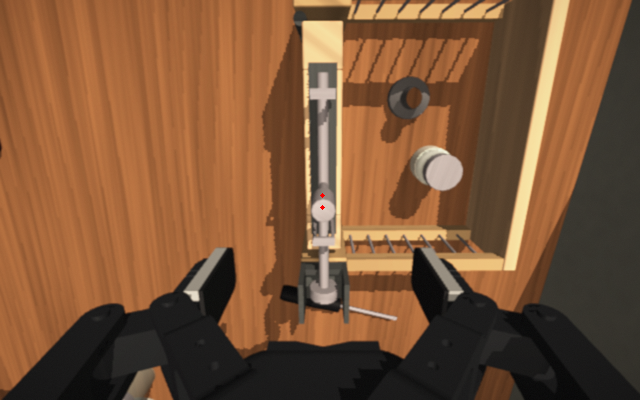

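Request:
arm_command(steps=[[5,-0.1,0,3.5,0,0,0],[5,0,0,3.5,0,0,0],[5,0,0,2.1,0,0,0],[5,0,0,0,0,0,0],[5,0,0,0,0,0,0]], force=40)

```text
time_s: 3.78
tcp_pos: [571.5, -77.3, 211.8]
orientation: [[-0.061, 0.998, 0.002], [0.998, 0.061, -0.0], [-0.0, 0.002, -1.0]]
wrist_force: [-0.3, -0.2, 0.2]
width: 49.9
grasp_force: 0.0
```

Request:
arm_command(steps=[[1,0,0,0,0,0,0],[1,0,0,0,0,0,0],[1,0,0,0,0,0,0],[1,0,0,0,0,0,0],[1,0,0,0,0,0,0]])

```text
time_s: 4.4
tcp_pos: [571.6, -78.1, 211.7]
orientation: [[-0.06, 0.998, 0.002], [0.998, 0.06, -0.0], [-0.0, 0.002, -1.0]]
wrist_force: [-0.9, 1.2, 6.2]
width: 16.8
grasp_force: 38.9
```

Request:
arm_command(steps=[[1,0,0,-0.4,0,0,0],[1,0,0,-0.4,0,0,0],[1,0,0,-0.4,0,0,0],[1,0,0,-0.1,0,0,0],[1,0,0,0,0,0,0]])

```text
time_s: 5.03
tcp_pos: [571.1, -78.0, 223.3]
orientation: [[-0.06, 0.998, 0.0], [0.998, 0.06, -0.0], [-0.0, 0.0, -1.0]]
wrist_force: [0.9, -0.0, -2.1]
width: 16.7
grasp_force: 39.1
```

Request:
arm_command(steps=[[1,0.2,0,-0.1,0,0,0],[1,0.5,0,0,0,0,0],[1,0.7,0,0,0,0,0],[1,0.7,0,0,0,0,0],[1,0.7,0,0,0,0,0]])

```text
time_s: 5.65
tcp_pos: [569.4, -49.4, 224.3]
orientation: [[-0.06, 0.998, 0.0], [0.998, 0.06, -0.0], [-0.0, 0.0, -1.0]]
wrist_force: [2.5, -1.2, -2.0]
width: 16.7
grasp_force: 39.1
```

Request:
arm_command(steps=[[1,0.5,0,0,0,0,0],[1,0.4,0,0,0,0,0],[1,0.2,0,0,0,0,0],[1,0,0,0,0,0,0],[1,0,0,0,0,0,0]])

```text
time_s: 6.28
tcp_pos: [568.7, -38.8, 224.3]
orientation: [[-0.06, 0.998, -0.0], [0.998, 0.06, 0.001], [0.001, -0.0, -1.0]]
wrist_force: [2.2, 0.4, -2.3]
width: 16.7
grasp_force: 39.1
```

Run:
```python
from h import *
p=vision.get_image("wrist");s=vision.get_image("scene")["pixels"][100:250,180:340]
a=cv2.resize(s,(400,375),interpolation=2);w=cv2.resize(p["pixels"],(400,250))
w=cv2.resize(p["pixels"][150:400,200:460],(390,375))
cv2.imwrite("pics/c2.png",np.hstack([a,w])[...,::-1])
```

```text
(no output)
```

View pics/c2.png

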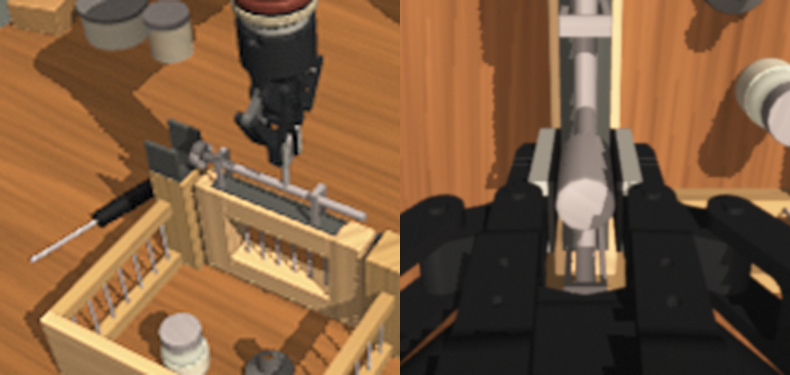

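The head (left panel, about 203,155) now stands clear of the keeper's cheeks and the knob is between the pads; I'll draw a little more while watching for the stop.

Request:
arm_command(steps=[[1,0.2,0,0,0,0,0],[1,0.2,0,0,0,0,0],[1,0,0,0,0,0,0]])

```text
time_s: 6.75
tcp_pos: [568.5, -35.0, 224.3]
orientation: [[-0.06, 0.998, -0.0], [0.998, 0.06, -0.0], [-0.0, -0.0, -1.0]]
wrist_force: [2.3, 0.1, -3.6]
width: 16.8
grasp_force: 39.1
```

Request:
arm_command(steps=[[1,-0.03,-0.18,0,0,0,1],[1,-0.06,-0.35,0,0,0,2],[1,-0.06,-0.35,0,0,0,2],[1,-0.06,-0.35,0,0,0,2],[1,0,0,0,0,0,0]])

```text
time_s: 7.38
tcp_pos: [556.0, -37.4, 224.4]
orientation: [[0.063, 0.998, -0.0], [0.998, -0.063, -0.0], [-0.0, -0.0, -1.0]]
wrist_force: [1.8, 0.9, -2.9]
width: 16.9
grasp_force: 39.2
```

Request:
arm_command(steps=[[1,-0.06,-0.35,0,0,0,2],[1,-0.06,-0.35,0,0,0,2],[1,-0.06,-0.35,0,0,0,2],[1,-0.06,-0.35,0,0,0,2],[1,0,0,0,0,0,0]])

```text
time_s: 8.0
tcp_pos: [541.8, -38.2, 224.3]
orientation: [[0.201, 0.98, -0.0], [0.98, -0.201, -0.0], [-0.0, -0.0, -1.0]]
wrist_force: [3.6, 0.2, -3.3]
width: 17.1
grasp_force: 39.2
```

Run:
```python
from h import *
p=vision.get_image("top");s=vision.get_image("scene")["pixels"][100:250,180:340]
a=cv2.resize(s,(400,375),interpolation=2);w=cv2.resize(p["pixels"][130:250,330:458],(400,375),interpolation=2)
cv2.imwrite("pics/c3.png",np.hstack([a,w])[...,::-1])
```

```text
(no output)
```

View pics/c3.png

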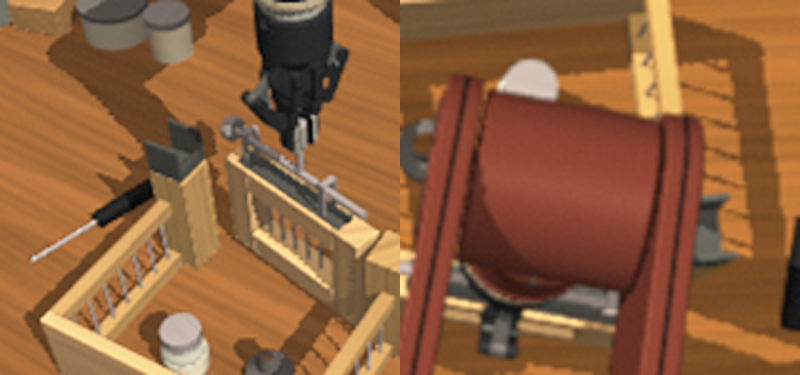

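The gate is swinging with the knob (free end at about 235,155 in the left panel). I'll take it the remaining 5.6°.

Request:
arm_command(steps=[[1,-0.06,-0.35,0,0,0,2],[1,-0.06,-0.35,0,0,0,2],[1,-0.05,-0.28,0,0,0,1.6],[1,0,0,0,0,0,0],[1,0,0,0,0,0,0]])

```text
time_s: 8.72
tcp_pos: [532.1, -37.6, 224.3]
orientation: [[0.295, 0.956, -0.0], [0.956, -0.295, -0.0], [-0.0, -0.0, -1.0]]
wrist_force: [4.2, -1.4, -3.7]
width: 16.9
grasp_force: 39.3
```

Run:
```python
from h import *
np.set_printoptions(precision=2,suppress=True)
p=vision.get_image("scene");o=env.get_obs();print(o["tcp_pos"],o["wrist_force"])
H=np.array([544.,64]);c,d=np.cos(.06),np.sin(.06)
im=cv2.resize(p["pixels"][130:230,200:345],None,fx=5.5,fy=5.5,interpolation=2)
# predicted gate-top outline (z 150) for several angles, in pen frame relative to hinge: x 0..36, y -4..-222
for th,col in((.30,(0,0,255)),(.36,(255,0,0)),(.42,(0,255,0))):
    R=lambda a:np.array([[np.cos(a),-np.sin(a)],[np.sin(a),np.cos(a)]])
    pts=[proj(p,np.r_[H+R(.06-th)@q,150]) for q in ([0,-4],[0,-222],[36,-222],[36,-4])]
    cv2.polylines(im,[np.round((np.array(pts)-[200,130]+.5)*5.5).astype(np.int32)],True,col,1)
cv2.imwrite("pics/c4.png",im[...,::-1]);print(im.shape)
```

```text
[532.12 -37.59 224.31] [ 4.29 -0.22 -2.36]
(550, 798, 3)
```

View pics/c4.png

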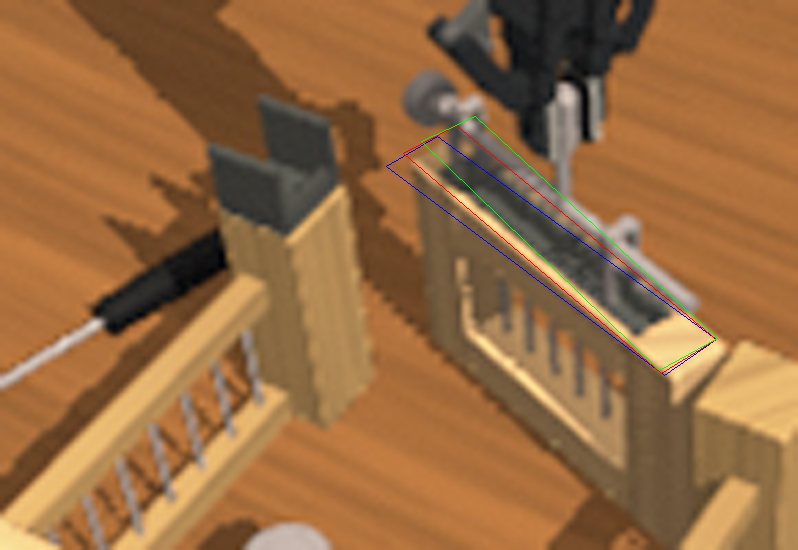

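Run:
```python
from h import *
np.set_printoptions(precision=1,suppress=True)
p=vision.get_image("scene")
for th in(.28,.32,.36,.40):
    a=.06-th; u=np.array([np.sin(a),-np.cos(a)])  # towards keeper
    k=np.array([532.1,-37.6])
    print(th,[ (proj(p,np.r_[k+u*s,z])-[200,130]+.5)*5.5 for s,z in((120,182.6),(0,238.6),(-96,182.6))])
    # back edge of gate top: 18mm behind rod line
    n=np.array([np.cos(a),np.sin(a)])
    print([(proj(p,np.r_[k+n*18+u*s,150])-[200,130]+.5)*5.5 for s in(120,-95)])
```

```text
0.28 [array([410.7, 101.9]), array([559.6, 121.3]), array([699.6, 301. ])]
[array([391., 164.]), array([671.7, 365.6])]
0.32 [array([417.7,  97.9]), array([559.6, 121.3]), array([693.9, 304.8])]
[array([397. , 159.3]), array([665.1, 368.7])]
0.36 [array([424.8,  94.2]), array([559.6, 121.3]), array([688. , 308.6])]
[array([403.3, 154.8]), array([658.3, 371.6])]
0.4 [array([432.1,  90.6]), array([559.6, 121.3]), array([681.9, 312.2])]
[array([409.8, 150.5]), array([651.4, 374.4])]
```

```bash
python3 -c "
from h import *
print(env.get_obs()['tcp_pos'],env.get_obs()['width']);print(job_done())"
```

```text
[532.1205292  -37.59425512 224.30762125] 16.832207344794178
the job is handed in; nothing more can be done
None
```

I lifted the bolt about 12.6 mm, drew it back to an estimated 48 mm so its head cleared the keeper, and swung the gate to about 0.35 rad (roughly 8 cm open at the free end, by estimate). I handed the job in at about 9 s with the arm still holding the knob; the hand-in returned no verdict.

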